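# Scrape out a measuring stage's T-slot and oil it

### The arm

A 6-joint arm with a two-finger parallel gripper is mounted at the origin on the work surface. World frame = base frame: x ahead of the robot, y to its left, z up, the work surface at z = 0. Lengths are in mm, angles in rad, forces in N, time in s.
With the tool pointing down it reaches from about 275 to 825 mm from the base axis. Payload 5.2 kg.
Tool frame: the origin (TCP) lies at the very end of the fingers, on their centre line; the grasp point (between the pads) lies 19 mm behind it; z points along the fingers, y is the direction in which the jaws open and shut (so a half turn about z gives the same grasp; the last joint's range is limited). The gripper opens to 93 mm and grips with 3 to 60 N. Pads are 15 mm wide; open, the fingers measure 128 mm over their backs; the gripper's body (75 mm by 188 mm) begins 65 mm behind the grasp point.
Start: joints at [-1.522, 0.259, 1.535, -0, 1.348, -0.203], TCP at [137.052, -532.655, 218.653] pointing down, gripper open.
Joint ranges: [-3.14, 3.14], [-0.91, 2.08], [0.19, 2.58], [-1.22, 4.36], [0.22, 2.71], [-3.12, 3.12]. Speed limits (rad/s): [2.57, 2.57, 3.14, 3.14, 3.14, 3.14].

### API

Orientations are given as [roll, pitch, yaw] about the fixed x, y, z axes, in that order (R = Rz(yaw) Ry(pitch) Rx(roll)).
In Python, from bench import robot gives the robot as it stands. The module is installed in compiled form; this text tells all that it offers. Calls block until the motion is done:
- robot.move_ptp(position, orientation): joint-space move of the TCP to a pose.
- robot.move_linear(position, ori=None, speed=150, f_stop=None): straight line of the TCP; ori=None keeps the orientation; speed is the mean speed in mm/s. With f_stop (N) it stops when the force on the tool has changed by that much, and returns True; else False.
- robot.move_j(angles): joint-space move.
- robot.move_gripper(opening): opening from 0.0 (shut) to 1.0 (fully open); the grip force is fixed at half the most; returns when the fingers have stopped.
- robot.sleep(seconds).
- robot.inverse_kinematics(position, orientation): joint angles nearest the present ones, or None.
- robot.get_image(name): name is "scene" or "top" or "wrist"; returns a dict with "img" (480x640x3 uint8, blue, green, red), "fovy" (degrees; the focal length in pixels is half the picture's height over the tangent of half this angle, whatever the lens; pixels are square), "cx", "cy" (the principal point, pixels), "eye" and "orientation" of the camera in the world. Camera axes: x right, y down, z forward; pixel columns grow to the right and rows downward; lengths in mm; the calibration is good to about 2 mm. A picture is of the moment at which its call begins. There is no depth.
A pose or a line that the arm cannot do raises robot.MotionError and nothing moves.
- robot.hand_in(): hands the job in, once; it reports no verdict.
Readings, each from a call of its own:
- robot.current_t(): time.
- robot.current_qpos(): joint angles.
- robot.current_joint_vel(): joint speeds.
- robot.current_joint_efforts(): joint torques, N m.
- robot.current_tcp_pos(): TCP position.
- robot.current_eef_rot(): TCP orientation.
- robot.current_contact_force(): force on the tool from outside, world axes, zero at the start.
- robot.current_ft_torque(): the same for the moment, N m.
- robot.current_gripper_width(): opening from 0.0 (shut) to 1.0 (fully open).
Only numpy, scipy, OpenCV 4.12 (cv2) and the standard library are available. Lean on these libraries where they do the work, as an engineer would, in place of code of your own. Each camera call takes 0.05 s, during which the arm holds its last target.

### The job

Clean and oil the microscope's measuring stage: first move every clamp off the stage to stand upright in the green tray, then take the T-handled scraper, let its blade into the slot at the closed end and drive all the orange scrap out of the open end into the blue tray (with the scraper, never with the fingers in the slot). When the slot is empty, press the oiler's red plunger right down to its stop and let it come up again, and only after that stand all the clamps back upright on the stage's black top. At the end the scraper must hang across its rest as before; leave everything else where it is.

Things in the scene. Friction and masses are not known exactly. Their poses are not given: they have to be found in the camera images.
- stage: Fixed measuring stage, black-topped plate 180 (x) by 260 (y) mm, top 78 mm high, cream base; origin under its centre on the table, z up. A straight T-slot runs along its y axis at x = 0: neck 24 mm wide through the 10 mm thick top, below it a channel 42 mm wide and 16 mm high, floor at z = 52 mm. A micrometer head sticks out 75 mm from its +x side at y = -60 mm, 66 mm high
- slot_closed (a point): Point on the slot floor, mid-width, at the inner face of the wall that closes the slot (stage y = -118 mm). The next 34 mm of slot from here are free of scrap at the start, so the blade can be let down there from above
- slot_open (a point): Point on the slot floor, mid-width, at the slot's open end (stage y = +130 mm), where scrap drops out into the blue tray
- catch_tray: Fixed blue open tray against the stage under the slot's open end, 110 (x) by 125 (y) by 34 mm high, 4 mm walls; origin under its centre; its axes are parallel to the stage's. Scrap pushed out of the slot drops into it
- parts_tray: Fixed green open tray, 180 (x) by 120 (y) by 28 mm high, 5 mm walls and floor; origin under its centre, z up. The clamps wait in it; three fit side by side along its x axis, 55 mm apart, with each base's long side along the tray's y
- rest: Fixed grey scraper rest: base 160 (x) by 90 (y) by 10 mm with two upright rails along its x, each 10 mm thick, centred at y = -40 and +40 mm, tops 60 mm above the table, and at their ends stops 18 mm higher, 140 mm apart; origin under its centre, z up. The scraper's bar lies across both rails between the stops, along the rest's y, its blade hanging between the rails
- scraper_grip (a point): Centre of the wooden handle bar of the T-handled scraper (loose, about 150 g): bar 140 mm long (y), 20 mm thick (x), 30 mm high (z), its top 6 mm a darker cap 30 mm thick. A steel blade 16 mm wide (y) and 8 mm thick (x) hangs under its middle, tip 55 mm below this point. Hanging in the rest, this point is 75 mm above the table
- plunger_top (a point): Centre of the top face of the red plunger head, 38 mm across, on the fixed round grey oiler (68 mm across), 115 mm above the table when up; it is pressed straight down
- plunger (a joint): Plunger travel in m: 0 up, 0.015 at its stop; a spring pushes back with 3 N at first and 8 N at the stop, and raises it when released
- knob_a (a point): Centre of the upright brass knob of a loose hold-down clamp (180 g), knob 26 mm across and 32 mm high, on a dark steel base 60 (x) by 36 (y) by 18 mm; this point is 34 mm above the underside and on its middle, z up. At the start it stands on the stage's top. May be absent
- knob_b (a point): Centre of the upright brass knob of a loose hold-down clamp (180 g), knob 26 mm across and 32 mm high, on a dark steel base 60 (x) by 36 (y) by 18 mm; this point is 34 mm above the underside and on its middle, z up. At the start it stands on the stage's top. May be absent
- knob_c (a point): Centre of the upright brass knob of a loose hold-down clamp (180 g), knob 26 mm across and 32 mm high, on a dark steel base 60 (x) by 36 (y) by 18 mm; this point is 34 mm above the underside and on its middle, z up. At the start it stands on the stage's top. May be absent
- chip_a (a point): Centre of a loose orange plastic scrap piece, 34 (x) by 44 (y) by 10 mm, 35 g; at the start it lies on the slot floor under the slot's lips, seen through the neck. May be absent
- chip_b (a point): Centre of a loose orange plastic scrap piece, 34 (x) by 44 (y) by 10 mm, 35 g; at the start it lies on the slot floor under the slot's lips, seen through the neck. May be absent
- chip_c (a point): Centre of a loose orange plastic scrap piece, 34 (x) by 44 (y) by 10 mm, 35 g; at the start it lies on the slot floor under the slot's lips, seen through the neck. May be absent
- brush: Bystander, not to be disturbed: brush lying on the table, 160 mm long
- driver: Bystander, not to be disturbed: screwdriver lying on the table, 170 mm long
- eyepiece_1: Bystander, not to be disturbed: black microscope eyepiece standing on the table, 44 mm across, 62 mm high
- eyepiece_2: Bystander, not to be disturbed: black microscope eyepiece standing on the table, 44 mm across, 62 mm high
- jar: Bystander, not to be disturbed: closed jar, 56 mm across, 70 mm high
- scraper: The scraper as a whole; origin at the middle of the blade's tip, 55 mm below its grip point. The blade passes the slot neck when the bar stands across the slot (scraper x along the slot), either way round. With the tip 4 mm over the slot floor the grip point is 111 mm above the table; pushing needs only a few N
- scrap_a: The same scrap piece; origin in the middle of its underside, 5 mm below its centre. May be absent
- scrap_b: The same scrap piece; origin in the middle of its underside, 5 mm below its centre. May be absent
- scrap_c: The same scrap piece; origin in the middle of its underside, 5 mm below its centre. May be absent

How it is judged (in metres and radians):
On the way, in this order (a step that is already met when the one before it is completed fails the run):
1. every clamp stands upright on the floor of the green parts tray (x of knob_a in the frame of parts_tray between -0.078 and 0.078 m and y of knob_a in the frame of parts_tray between -0.048 and 0.048 m and z of each of knob_a, knob_b, knob_c in the frame of parts_tray below 0.046 m and angle between each of knob_a, knob_b, knob_c's own z axis and vertical below 0.15 rad and x of knob_b in the frame of parts_tray between -0.078 and 0.078 m and y of knob_b in the frame of parts_tray between -0.048 and 0.048 m and x of knob_c in the frame of parts_tray between -0.078 and 0.078 m and y of knob_c in the frame of parts_tray between -0.048 and 0.048 m), for 0.2 s.
2. every scrap piece has been driven out of the slot and lies in the blue catch tray (x of chip_a in the frame of catch_tray between -0.055 and 0.055 m and y of chip_a in the frame of catch_tray between -0.0625 and 0.0625 m and z of each of chip_a, chip_b, chip_c in the frame of catch_tray below 0.042 m and x of chip_b in the frame of catch_tray between -0.055 and 0.055 m and y of chip_b in the frame of catch_tray between -0.0625 and 0.0625 m and x of chip_c in the frame of catch_tray between -0.055 and 0.055 m and y of chip_c in the frame of catch_tray between -0.0625 and 0.0625 m), for 0.2 s.
3. the plunger is pressed down to its stop (within 2 mm) (value of joint plunger above 0.013 m), for 0.05 s.
4. after the oiling, every clamp stands upright on the stage's top again (x of knob_a in the frame of stage between -0.085 and 0.085 m and y of knob_a in the frame of stage between -0.125 and 0.125 m and z of knob_a in the frame of stage between 0.106 and 0.118 m and angle between each of knob_a, knob_b, knob_c's own z axis and vertical below 0.15 rad and x of knob_b in the frame of stage between -0.085 and 0.085 m and y of knob_b in the frame of stage between -0.125 and 0.125 m and z of knob_b in the frame of stage between 0.106 and 0.118 m and x of knob_c in the frame of stage between -0.085 and 0.085 m and y of knob_c in the frame of stage between -0.125 and 0.125 m and z of knob_c in the frame of stage between 0.106 and 0.118 m), for 0.2 s.
At the end, for the whole second after the job is handed in: Every clamp upright (9 deg) on the stage top; every scrap in the blue tray, below the slot floor; plunger up again (3 mm); scraper level (9 deg) and still across both rails of its rest, its middle within 60 mm along and 30 mm across from the rest's centre (all of step 2 and all of step 4 and x of scraper_grip in the frame of rest between -0.06 and 0.06 m and y of scraper_grip in the frame of rest between -0.03 and 0.03 m and z of scraper_grip in the frame of rest between 0.068 and 0.082 m and angle between scraper_grip's own z axis and vertical below 0.15 rad and value of joint plunger below 0.003 m and linear speed of scraper below 0.03 m/s); the robot touches nothing.
It fails at once if a finger touches scrap that is still in the slot ((contact force between the fingers and scrap_a above 0.5 N and y of chip_a in the frame of stage below 0.125 m) or (contact force between the fingers and scrap_b above 0.5 N and y of chip_b in the frame of stage below 0.125 m) or (contact force between the fingers and scrap_c above 0.5 N and y of chip_c in the frame of stage below 0.125 m)).
It fails at once if the brush, screwdriver, jar or an eyepiece is moved more than 30 mm (distance of any of brush, driver, eyepiece_1, eyepiece_2, jar from where it was at the start of the episode above 0.03 m).
Of clamp_a, clamp_b, clamp_c only 2 to 3 are there at a start; the rules pass over those that are not, and their reading is None.
Of scrap_a, scrap_b, scrap_c only 1 to 3 are there at a start; the rules pass over those that are not, and their reading is None.
At some moment in a run one of scraper, clamp_b may be knocked a few centimetres aside while the robot is not near it.
Once in a run the grip may slacken for a moment while it holds something.
It also fails if it takes over 210 s, if anything falls off the work surface, if the arm or the gripper's body presses on something with over 40 N, if the wrist force passes 120 N, or if a joint passes its speed limit or range.

## Working session

There is one attempt and no reset: what is moved stays moved. The work goes in short steps, each a Python script; the robot and the scene stay as the last script left them, time stands still between calls to the robot, and variables do not carry over. Pictures are saved under pics/ and viewed, and the job is handed in when it is done.

```bash
mkdir -p pics; ls; python3 - <<'E'
from bench import robot
import cv2
for n in ["scene","top","wrist"]:
    d=robot.get_image(n); cv2.imwrite(f"pics/{n}0.png",d["img"])
    print(n,d["fovy"],d["cx"],d["cy"],d["eye"],d["orientation"], [k for k in d])
print(robot.current_t(),robot.current_tcp_pos(),robot.current_eef_rot())
E
```

```text
pics
scene 51.22351216699606 324.5919063120114 240.88922419891878 [920.2478986  584.33982957 973.09302005] [-2.49058656  0.00392065  2.55466974] ['img', 'fovy', 'cx', 'cy', 'eye', 'orientation']
top 44.892607319775216 314.38212868238486 245.1279884052294 [ 440.09931881   17.5934494  1162.71079869] [-3.03395707  0.00972206 -1.54857685] ['img', 'fovy', 'cx', 'cy', 'eye', 'orientation']
wrist 70.89186795598997 317.6931275831369 234.99418073620112 [ 203.67808903 -514.48054276  384.19105601] [ 2.88964564e+00  3.53300741e-04 -1.31949098e+00] ['img', 'fovy', 'cx', 'cy', 'eye', 'orientation']
0.15 [ 137.02191462 -532.25632359  218.03029364] [-3.14027255e+00 -2.51739889e-04  2.51800862e-01]
```

View pics/top0.png

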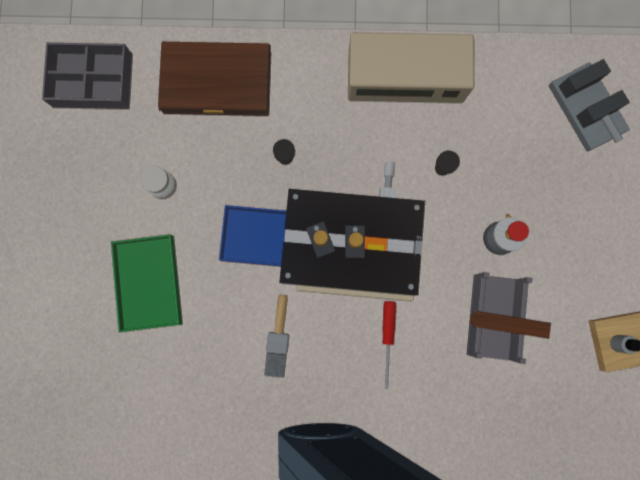

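View pics/scene0.png

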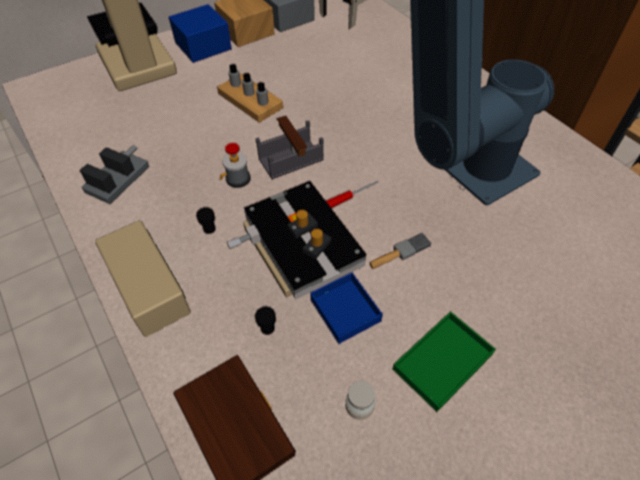

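View pics/wrist0.png

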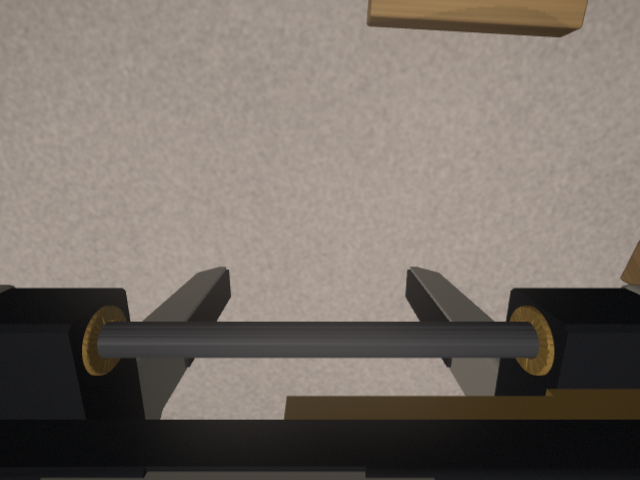

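The top view shows the stage at about (353,243), clamps at (320,238) and (356,240), scrap at (376,243), and the blue tray at (252,235). The green tray is at (147,283), the rest at (500,318) with the bar across it, and the red plunger at (517,231). I'll measure these next.

```bash
cat > h.py <<'E'
from bench import robot
import numpy as np, cv2
from scipy.spatial.transform import Rotation as R
def cam(n,save=None):
    d=robot.get_image(n)
    if save: cv2.imwrite(f"pics/{save}.png",d["img"])
    return d
def ray(d,u,v):
    f=240/np.tan(np.radians(d["fovy"])/2)
    r=R.from_euler("xyz",d["orientation"]).apply([(u-d["cx"])/f,(v-d["cy"])/f,1.])
    return np.array(d["eye"],float),r
def pt(d,uv,z):
    e,r=ray(d,*uv); return e+r*(z-e[2])/r[2]
def proj(d,p):
    f=240/np.tan(np.radians(d["fovy"])/2)
    c=R.from_euler("xyz",d["orientation"]).inv().apply(np.array(p,float)-d["eye"])
    return np.array([d["cx"]+f*c[0]/c[2],d["cy"]+f*c[1]/c[2]])
def mask(img,lo,hi):
    return cv2.inRange(cv2.cvtColor(img,cv2.COLOR_BGR2HSV),np.array(lo),np.array(hi))
def blobs(m,amin=30):
    cs,_=cv2.findContours(m,cv2.RETR_EXTERNAL,cv2.CHAIN_APPROX_NONE)
    return sorted([c for c in cs if cv2.contourArea(c)>amin],key=cv2.contourArea,reverse=True)
def rect(d,c,z):
    w=np.array([pt(d,p[0],z)[:2] for p in c],np.float32)
    (x,y),(a,b),t=cv2.minAreaRect(w)
    return x,y,a,b,t,cv2.boxPoints(((x,y),(a,b),t))
E
python3 - <<'E'
from h import *
np.set_printoptions(precision=1,suppress=True)
d=cam("top"); im=d["img"]; cv2.imwrite("pics/topz.png",cv2.resize(im[150:380,100:560],None,fx=1.7,fy=1.7,interpolation=cv2.INTER_CUBIC))
hsv=cv2.cvtColor(im,cv2.COLOR_BGR2HSV)
for n,(u,v) in dict(black=(300,280),green=(147,283),blue=(252,240),red=(517,231),knob=(320,238),scrap=(372,243),bar=(510,323),rail=(478,340)).items(): print(n,hsv[v,u])
m=mask(im,(0,0,0),(180,255,45)); m[:180]=0;m[310:]=0;m[:,:270]=0;m[:,440:]=0
for n,mm,z in [("green",mask(im,(50,100,40),(75,255,255)),28),("blue",mask(im,(105,120,40),(125,255,255)),34),("stage",m,78),("red",mask(im,(0,150,120),(6,255,255)),115),("orange",mask(im,(7,180,120),(30,255,255)),62)]:
    for c in blobs(mm)[:4]:
        r=rect(d,c,z); print(n,cv2.boundingRect(c),np.array(r[:5]),r[5].ravel())
E
```

```text
black [150  21  36]
green [ 68 157 109]
blue [110 179 128]
red [  1 191 147]
knob [ 20 154 146]
scrap [ 15 214 172]
bar [ 11 151  76]
rail [132  14  93]
green (112, 235, 70, 97) [482.3 359.9 176.7 122.5   8.4] [386.  407.6 403.8 286.4 578.7 312.2 560.8 433.4]
blue (220, 206, 66, 60) [579.1 152.8 121.8 108.5  85.9] [520.6  95.9 628.9  88.2 637.5 209.7 529.2 217.4]
stage (281, 243, 139, 52) [515.3 -36.1 256.5  74.7  86. ] [ 469.  -161.5  543.5 -166.7  561.5   89.2  487.    94.4]
stage (286, 190, 138, 50) [616.5 -43.4 255.6  74.8  86. ] [ 570.3 -168.3  644.9 -173.5  662.7   81.4  588.1   86.6]
red (383, 302, 11, 42) [ 417.  -103.9   17.6   73.8   87.2] [ 379.7 -110.9  453.4 -114.5  454.3  -96.9  380.6  -93.3]
red (508, 222, 20, 19) [ 586.6 -337.3   32.9   34.7    1.2] [ 569.8 -320.4  570.5 -355.   603.4 -354.3  602.7 -319.7]
orange (365, 237, 22, 14) [565.  -84.9  40.9  23.4  86. ] [ 551.9 -104.5  575.3 -106.1  578.1  -65.4  554.7  -63.7]
```

View pics/topz.png

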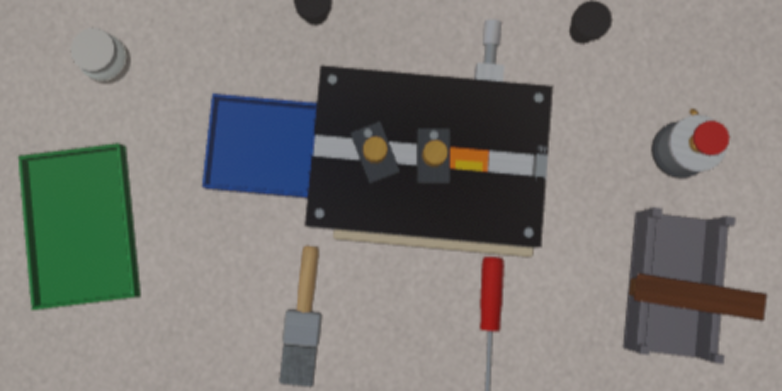

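```bash
python3 - <<'E'
from h import *
np.set_printoptions(precision=2,suppress=True)
for n,p in dict(stage=(566,-40,100),closed=(558,-150,92),openend=(575,90,92),tray=(482,360,26),rest=(470,-320,56),plunger=(587,-337,110)).items():
    for yd in (-184,-94,-4,86,176):
        q=robot.inverse_kinematics(list(p),[np.pi,0,np.radians(yd)])
        print(n,yd,None if q is None else np.array(q))
E
```

```text
stage -184 [-0.27  0.39  1.65  0.    1.1  -1.77]
stage -94 [-0.27  0.39  1.65 -0.    1.1   2.94]
stage -4 [-0.27  0.39  1.65 -0.    1.1   1.37]
stage 86 [-0.27  0.39  1.65 -0.    1.1  -0.2 ]
stage 176 [-0.27  0.39  1.65  0.    1.1  -1.77]
closed -184 [-0.46  0.42  1.63  0.    1.09 -1.96]
closed -94 [-0.46  0.42  1.63 -0.    1.09  2.76]
closed -4 [-0.46  0.42  1.63 -0.    1.09  1.19]
closed 86 [-0.46  0.42  1.63  0.    1.09 -0.39]
closed 176 [-0.46  0.42  1.63  0.    1.09 -1.96]
openend -184 [-0.04  0.43  1.62  0.    1.09 -1.54]
openend -94 [-0.04  0.43  1.62 -0.    1.09 -3.11]
openend -4 [-0.04  0.43  1.62 -0.    1.09  1.6 ]
openend 86 [-0.04  0.43  1.62 -0.    1.09  0.03]
openend 176 [-0.04  0.43  1.62  0.    1.09 -1.54]
tray -184 [ 0.46  0.53  1.63  0.    0.98 -1.04]
tray -94 [ 0.46  0.53  1.63  0.    0.98 -2.62]
tray -4 [ 0.46  0.53  1.63 -0.    0.98  2.1 ]
tray 86 [ 0.46  0.53  1.63 -0.    0.98  0.53]
tray 176 [ 0.46  0.53  1.63  0.    0.98 -1.04]
rest -184 [-0.79  0.45  1.69  0.    1.   -2.29]
rest -94 [-0.79  0.45  1.69 -0.    1.    2.42]
rest -4 [-0.79  0.45  1.69 -0.    1.    0.85]
rest 86 [-0.79  0.45  1.69  0.    1.   -0.72]
rest 176 [-0.79  0.45  1.69  0.    1.   -2.29]
plunger -184 [-0.69  0.56  1.34  0.    1.24 -2.19]
plunger -94 [-0.69  0.56  1.34 -0.    1.24  2.53]
plunger -4 [-0.69  0.56  1.34 -0.    1.24  0.96]
plunger 86 [-0.69  0.56  1.34  0.    1.24 -0.62]
plunger 176 [-0.69  0.56  1.34  0.    1.24 -2.19]
```

```bash
python3 - <<'E'
from h import *
np.set_printoptions(precision=1,suppress=True)
robot.move_ptp([566,0,300],[np.pi,0,np.radians(86)])
d=cam("wrist","w1"); print(d["eye"],d["orientation"],robot.current_tcp_pos(),robot.current_t())
cam("scene","s1")
E
```

```text
[570.9  68.5 466. ] [ 2.9  0.  -0.1] [566.   -1.  299.8] 2.6917
```

View pics/w1.png

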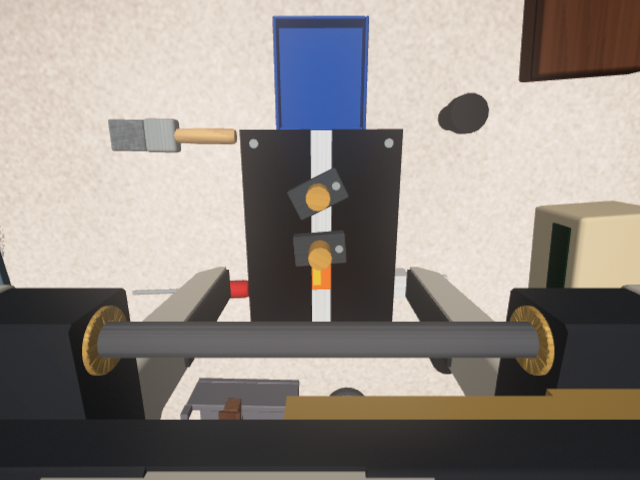

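Wrist view: the two knobs are at (318,197) and (320,257), and the scrap is next to the second clamp at (321,275). There are only two clamps. I'll zoom in for their yaw.

```bash
python3 - <<'E'
import cv2,numpy as np
from h import *
np.set_printoptions(precision=1,suppress=True)
im=cv2.imread("pics/w1.png"); d=robot.get_image("wrist")
z=cv2.resize(im[120:325,240:410],None,fx=4,fy=2.9,interpolation=cv2.INTER_CUBIC) 
cv2.imwrite("pics/w1z.png",cv2.resize(im[160:300,270:370],None,fx=4,fy=4,interpolation=cv2.INTER_CUBIC))
hsv=cv2.cvtColor(im,cv2.COLOR_BGR2HSV)
print(hsv[197,297],hsv[250,302],hsv[220,270],hsv[197,318],hsv[276,320])
m=mask(im,(12,100,90),(28,255,255)); m[:160]=0;m[300:]=0;m[:,:270]=0;m[:,370:]=0
for c in blobs(m): print(cv2.boundingRect(c),cv2.minEnclosingCircle(c))
g=mask(im,(0,0,48),(180,110,115)); g[:160]=0;g[275:]=0;g[:,:280]=0;g[:,360:]=0
for c in blobs(g,100):
    M=cv2.minAreaRect(c); print("base",cv2.boundingRect(c),M); r=rect(d,c,96); print(np.array(r[:5]),r[5].ravel())
E
```

```text
[90  6 83] [ 0  3 81] [10 28 55] [ 19 149 211] [ 20 185 234]
(308, 240, 24, 49) ((320.5, 264.5208435058594), 24.64803695678711)
(306, 184, 25, 28) ((317.0, 197.22222900390625), 13.814126968383789)
base (280, 160, 80, 115) ((319.5, 217.0), (114.0, 79.0), 90.0)
[567.3  -9.3 132.6  88.5  84.3] [516.7 -70.9 604.7 -79.7 617.9  52.2 529.9  61.1]
```

View pics/w1z.png

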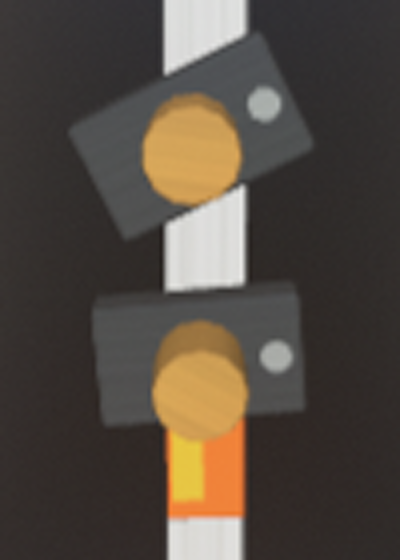

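```bash
python3 - <<'E'
from h import *
np.set_printoptions(precision=1,suppress=True)
d=robot.get_image("wrist")
f=lambda a,b:(270+a/4,160+b/4)
for k,cs in [((192,157),[(262,32),(313,145),(127,240),(69,130)]),((200,394),[(298,295),(305,410),(105,425),(95,310)])]:
    print("knob",pt(d,f(*k),128))
    P=[pt(d,f(*c),96)[:2] for c in cs]; print(np.mean(P,0),[np.degrees(np.arctan2(*(a-b)[::-1])) for a,b in ((P[0],P[3]),(P[1],P[2]))],np.linalg.norm(P[0]-P[3]),np.linalg.norm(P[0]-P[1]))
# stage corners in wrist: top-left/right black far edge
for c in ((240,129),(403,129)): print(pt(d,c,78))
t=robot.get_image("top"); print(d["eye"])
m=mask(t["img"],(12,100,90),(28,255,255)); m[:200]=0;m[270:]=0;m[:,:290]=0;m[:,390:]=0
for c in blobs(m,20):
    print(cv2.boundingRect(c))
E
```

```text
knob [567.6  18.4 128. ]
[567.7  19. ] [np.float64(22.557613117961832), np.float64(23.29519027514287)] 58.90037331631334 33.80463254601399
knob [565.2 -44.4 128. ]
[565.6 -45.1] [np.float64(0.2613430108905656), np.float64(0.42724580629208847)] 57.7414454900043 34.47826619257962
[487.1  94.6  78. ]
[665.9  81.8  78. ]
[570.9  68.6 466.1]
(365, 236, 9, 14)
(356, 238, 7, 9)
```

```bash
cat >> h.py <<'E'
def ori(deg): return [np.pi,0,np.radians((deg+180)%360-180)]
TR=np.array([482.3,359.9]); TA=8.4
ST=np.array([566.6,-40.6]); SA=-4.1
def rot(a): c,s=np.cos(np.radians(a)),np.sin(np.radians(a)); return np.array([[c,-s],[s,c]])
def tray(x,y): return TR+rot(TA)@[x,y]
def stage(x,y): return ST+rot(SA)@[x,y]
def W(): return round(93*robot.current_gripper_width(),1)
def pick(xy,yaw,under,lift=60):
    robot.move_gripper(0.62)
    robot.move_ptp([*xy,under+70],ori(yaw))
    r=robot.move_linear([*xy,under+21],speed=120,f_stop=12)
    print("down",r,robot.current_tcp_pos())
    if r: return False
    robot.move_gripper(0.0); print("grip",W())
    robot.move_linear([*xy,under+21+lift],speed=150); print("lift",W()); return W()>15
def place(xy,yaw,under,app):
    robot.move_ptp([*xy,app],ori(yaw)); print("at",W())
    r=robot.move_linear([*xy,under+27],speed=150)
    r=robot.move_linear([*xy,under+18],speed=25,f_stop=4)
    print("touch",r,robot.current_tcp_pos(),W())
    robot.move_gripper(0.55)
    robot.move_linear([*xy,under+75],speed=150)
E
python3 - <<'E'
from h import *
np.set_printoptions(precision=1,suppress=True)
ok=pick((567.7,18.8),112.9,78)
cam("wrist","w2"); print(ok,robot.current_t())
E
```

```text
down False [568.7  18.5 100.3]
grip 25.5
lift 25.5
True 6.0833
```

View pics/w2.png

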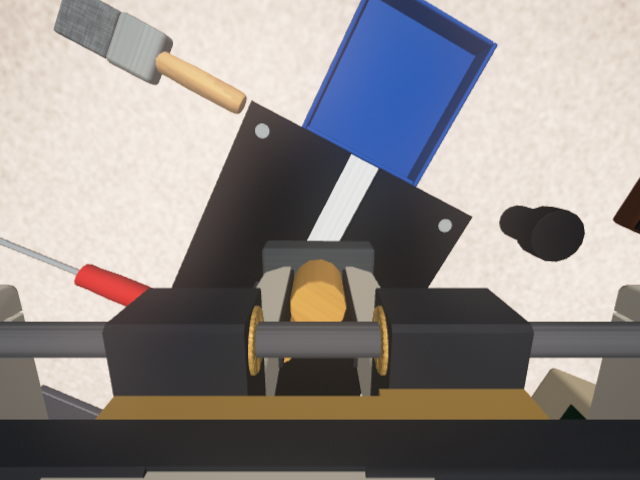

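The clamp is held level between the fingers at (318,290). Next, placing it in the green tray.

```bash
python3 - <<'E'
from h import *
np.set_printoptions(precision=1,suppress=True)
place(tray(40,0),188.4,5,110)
cam("wrist","w3")
robot.move_ptp([560,60,300],ori(86)); d=cam("wrist","w4"); t=cam("top","t4"); print(robot.current_t(),d["eye"],d["orientation"])
cv2.imwrite("pics/w4z.png",cv2.resize(d["img"][180:340,250:390],None,fx=4,fy=3.7,interpolation=cv2.INTER_CUBIC))
E
```

```text
at 25.6
touch True [522.8 366.3  25.9] 25.1
11.1333 [564.7 129.9 465.2] [ 2.9  0.  -0.1]
```

View pics/w3.png

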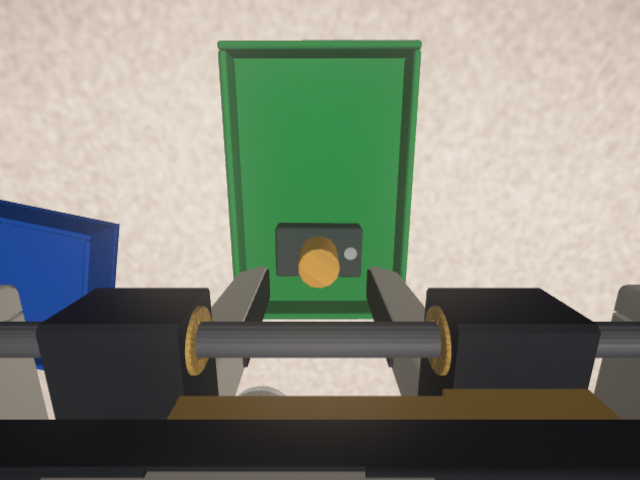

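View pics/w4.png

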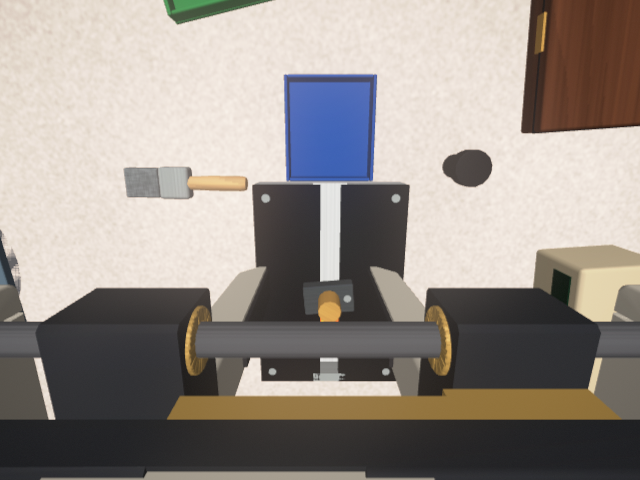

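View pics/t4.png

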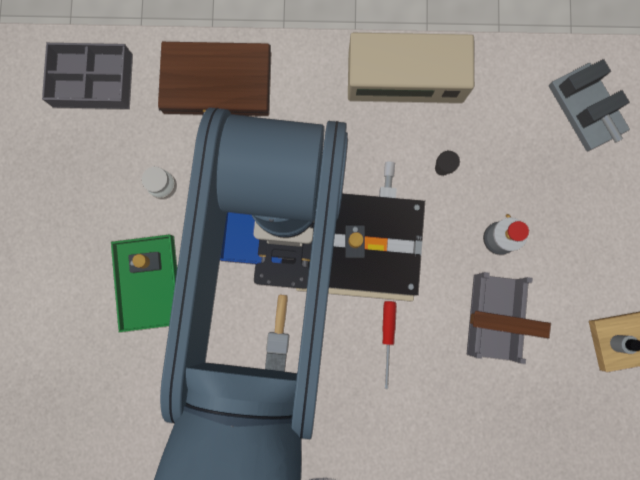

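The first clamp stands upright in the tray at (319,265), and the second is still at top-view (356,240). No scrap was hidden under the first. Now the second clamp.

```bash
python3 - <<'E'
from h import *
np.set_printoptions(precision=1,suppress=True)
if pick((565.5,-44.8),90.3,78):
    place(tray(-40,0),188.4,5,110)
d=cam("wrist","w5"); 
robot.move_ptp([430,-230,300],ori(86)); d=cam("wrist","w6"); t=cam("top","t6"); print(robot.current_t())
E
```

```text
down False [566.3 -44.4 100. ]
grip 25.4
lift 25.2
at 25.3
touch True [443.7 354.6  26.1] 25.8
20.1
```

View pics/w5.png

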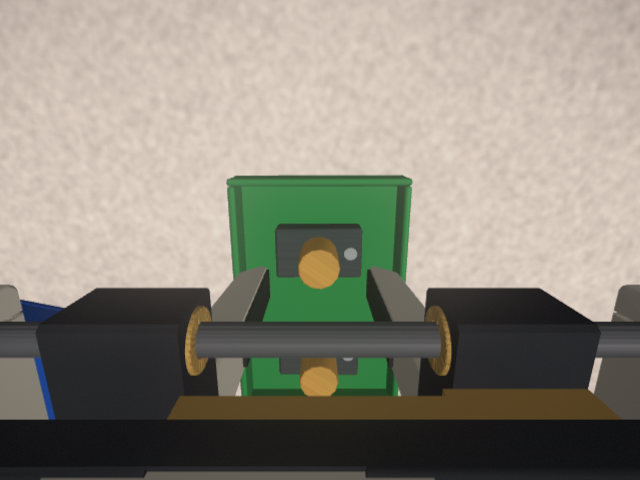

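View pics/w6.png

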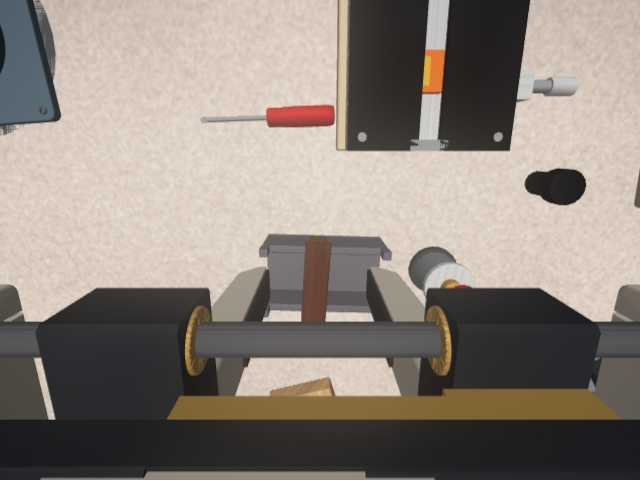

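View pics/t6.png

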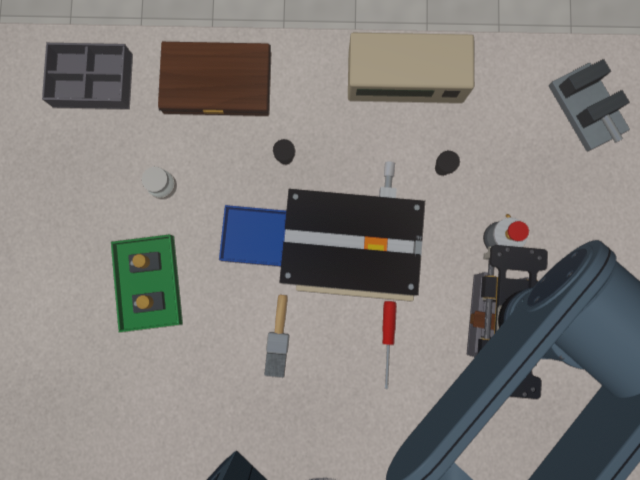

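Both clamps are upright in the tray, and a single scrap is visible in the slot at (376,243) in the top view. I need a clearer view of the rest.

```bash
python3 - <<'E'
from h import *
robot.move_ptp([470,-380,260],ori(86)); d=cam("wrist","w7"); print(robot.current_t())
i=d["img"]; cv2.imwrite("pics/w7z.png",cv2.resize(i[60:300,160:480],None,fx=2.5,fy=2.5,interpolation=cv2.INTER_CUBIC))
E
```

```text
20.8333
```

View pics/w7z.png

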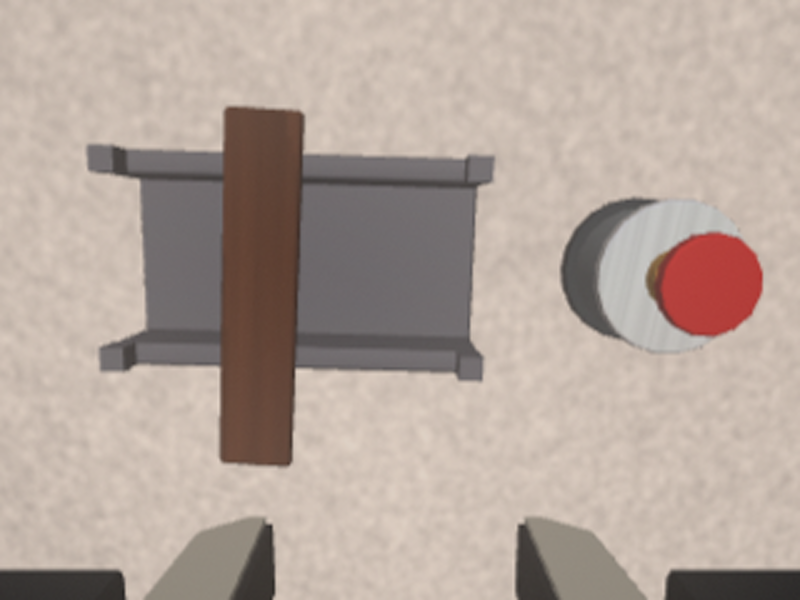

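```bash
python3 - <<'E'
from h import *
np.set_printoptions(precision=1,suppress=True)
d=robot.get_image("wrist"); print(d["eye"])
f=lambda a,b:(160+a/2.5,60+b/2.5)
B=[pt(d,f(*c),90)[:2] for c in [(226,107),(303,112),(292,465),(221,462)]]
print("bar",np.mean(B,0),np.array(B).ravel(),np.degrees(np.arctan2(*((B[0]+B[1]-B[2]-B[3])[::-1]))),np.linalg.norm(B[0]-B[3]),np.linalg.norm(B[0]-B[1]))
Q=[pt(d,f(*c),78)[:2] for c in [(88,145),(493,155),(482,380),(101,370)]]
print("rest",np.mean(Q,0),np.array(Q).ravel(),[np.degrees(np.arctan2(*(a-b)[::-1])) for a,b in ((Q[1],Q[0]),(Q[2],Q[3]))])
r=blobs(mask(d["img"],(0,150,120),(6,255,255)))
for c in r:
    (u,v),rad=cv2.minEnclosingCircle(c); print("red",u,v,rad,pt(d,(u,v),115))
b=blobs(mask(d["img"],(0,60,30),(18,200,130)),500)
for c in b: print(cv2.boundingRect(c),np.array(rect(d,c,90)[:5]))
E
```

```text
[ 474.8 -309.1  426.9]
bar [ 420.1 -334.5] [ 414.9 -263.9  443.5 -267.7  425.6 -404.8  396.3 -401.5] 82.43936301049533 138.77191363538563 28.869056044340205
rest [ 432.  -324.4] [ 357.1 -272.5  515.4 -287.2  507.2 -376.7  348.2 -361.4] [np.float64(-5.321198427503019), np.float64(-5.509042676199982)]
red 442.6601867675781 173.4660186767578 20.824440002441406 [ 587.2 -339.6  115. ]
(248, 103, 33, 143) [ 419.2 -334.2  138.4   29.7   82.2]
```

```bash
python3 - <<'E'
from h import *
np.set_printoptions(precision=1,suppress=True)
robot.move_ptp([566,-40,300],ori(86)); d=cam("wrist","w8"); i=d["img"]
g=cv2.cvtColor(i,cv2.COLOR_BGR2GRAY)
for v in range(120,290,20):
    row=g[v].astype(int); u0=int(proj(d,[*stage(0,0),78])[0])
    s=row[u0-60:u0+60]; j=np.where(s>110)[0]
    print(v,u0-60+j.min(),u0-60+j.max()) if len(j) else print(v,"-",)
    if len(j):
        a=pt(d,(u0-60+j.min()-.5,v),78);b=pt(d,(u0-60+j.max()+.5,v),78); m=(a+b)[:2]/2
        print("   mid",m,"w",np.linalg.norm(a-b),"stage",rot(-SA)@(m-ST))
cv2.imwrite("pics/w8z.png",cv2.resize(i[80:320,200:440],None,fx=2.5,fy=2.5,interpolation=cv2.INTER_CUBIC))
E
```

```text
120 308 329
   mid [573.7  57.6] w 24.03907175354342 stage [ 0.1 98.5]
140 308 329
   mid [572.3  36.6] w 24.383841627628897 stage [ 0.1 77.4]
160 308 329
   mid [570.7  15. ] w 24.738644823181417 stage [ 0.1 55.8]
180 308 329
   mid [569.2  -7.2] w 25.103925784326226 stage [ 0.2 33.5]
200 309 329
   mid [568.1 -30.1] w 24.321973454491037 stage [ 0.8 10.5]
220 309 328
   mid [565.9 -53.7] w 23.51621274861549 stage [  0.2 -13.1]
240 309 328
   mid [564.2 -78. ] w 23.87953791085419 stage [  0.2 -37.5]
260 309 328
   mid [ 562.4 -103.1] w 24.254265986276774 stage [  0.3 -62.7]
280 258 377
   mid [ 559.3 -128.9] w 147.8455669007264 stage [ -0.9 -88.6]
```

View pics/w8z.png

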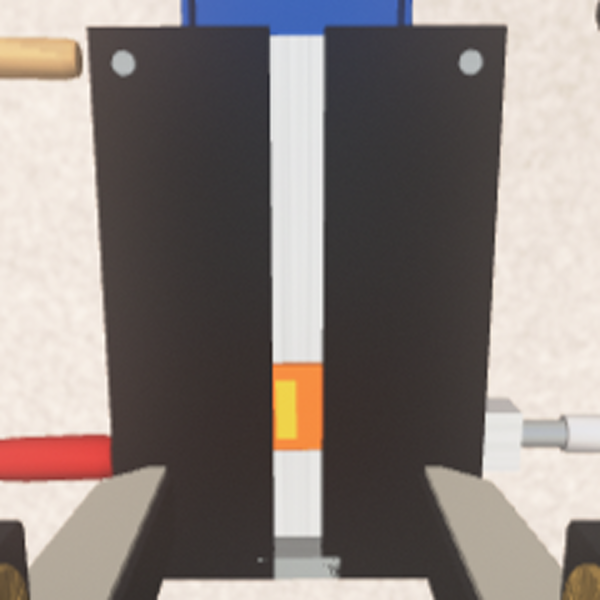

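There is one scrap in the slot, at zoom (297,406), and the slot line agrees with the stage model to 0.2 mm. Next I'll fetch the scraper, re-measuring the bar first.

```bash
cat >> h.py <<'E'
def bar():
    robot.move_ptp([470,-380,260],ori(86)); d=cam("wrist")
    c=blobs(mask(d["img"],(0,60,30),(18,200,130)),500)[0]
    x,y,a,b,t,bx=rect(d,c,90)
    t = t if a>b else t+90
    t=(t+360)%180
    print("bar",x,y,a,b,t); return x,y,t
E
python3 - <<'E'
from h import *
np.set_printoptions(precision=1,suppress=True)
x,y,t=bar()
robot.move_gripper(0.62)
robot.move_ptp([x,y,130],ori(t))
r=robot.move_linear([x,y,56],speed=100,f_stop=10); print(r,robot.current_tcp_pos())
if not r:
    robot.move_gripper(0); print(W(),robot.current_tcp_pos())
    robot.move_linear([x,y,170],speed=100); print(W(),robot.current_contact_force())
    cam("wrist","w9"); cam("scene","s9"); print(robot.current_t())
E
python3 -c "
import cv2;i=cv2.imread('pics/s9.png');cv2.imwrite('pics/s9z.png',cv2.resize(i[80:280,160:400],None,fx=3,fy=3))"
```

```text
bar 419.1028747558594 -334.1698913574219 138.42929077148438 29.780860900878906 82.24662017822266
False [ 419.6 -334.7   56.6]
29.3 [ 419.1 -334.3   56.2]
29.2 [-0.2  0.2 -1.7]
27.525
```

View pics/w9.png

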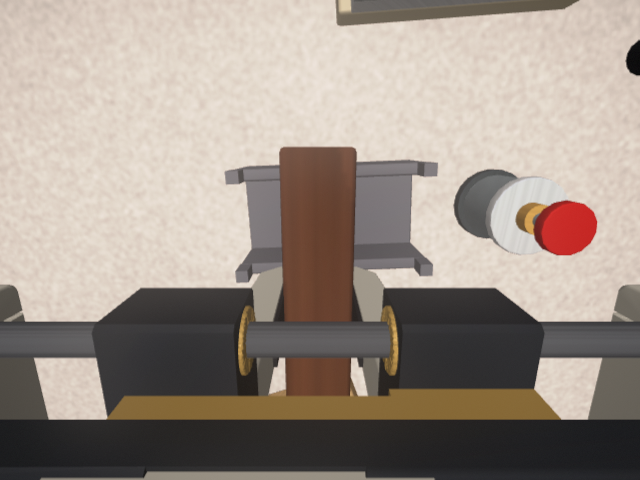

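View pics/s9z.png

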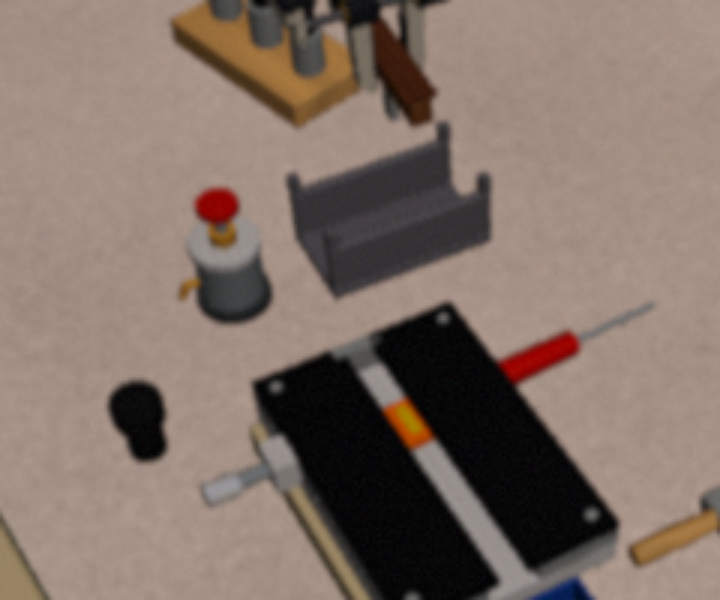

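```bash
python3 - <<'E'
from h import *
np.set_printoptions(precision=1,suppress=True)
p=stage(0,-101)
robot.move_ptp([*p,175],ori(-4.1)); print(W())
robot.move_linear([*p,122],speed=100)
print(robot.current_tcp_pos(),robot.current_contact_force())
r=robot.move_linear([*p,92],speed=40,f_stop=5); print(r,robot.current_tcp_pos(),robot.current_contact_force(),W(),robot.current_t())
cam("top","t10");cam("scene","s10");cam("wrist","w10")
E
python3 -c "
import cv2;i=cv2.imread('pics/s10.png');cv2.imwrite('pics/s10z.png',cv2.resize(i[120:300,200:400],None,fx=4,fy=3.3,interpolation=2))"
```

```text
29.3
[ 559.7 -141.6  122.3] [ 0.6  0.1 -1.4]
False [ 559.5 -141.4   92.1] [ 0.2  0.7 -0.8] 29.3 30.8083
```

View pics/s10z.png

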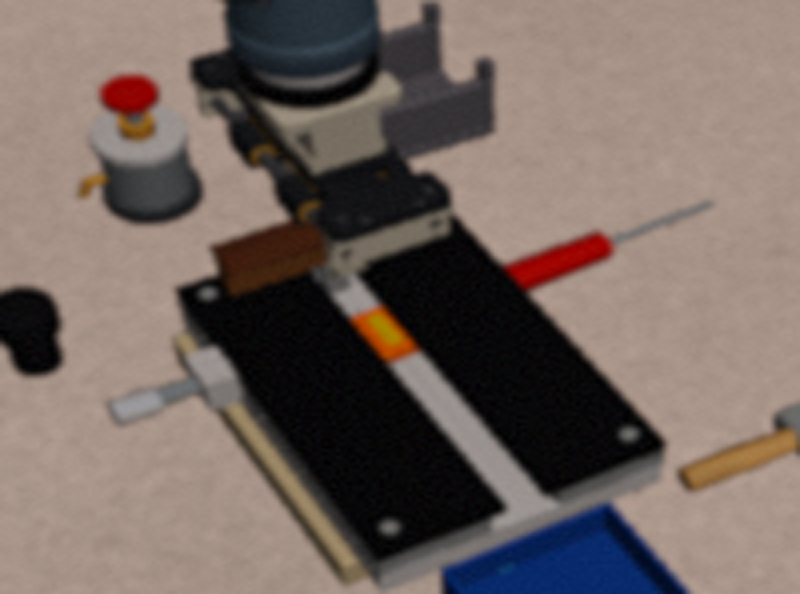

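View pics/w10.png

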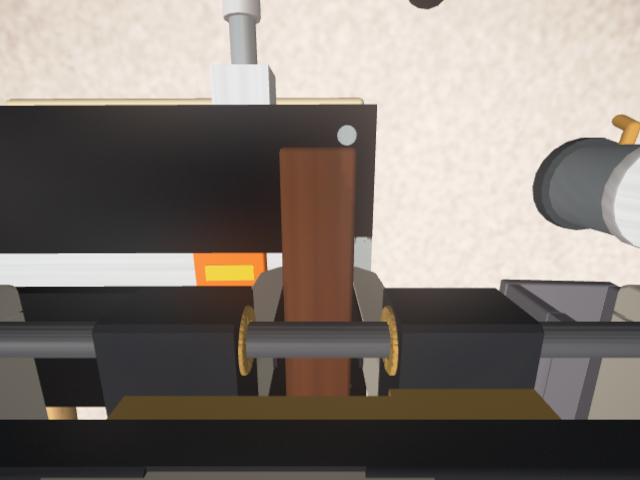

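The blade is in the slot behind the scrap. Pushing in segments.

```bash
python3 - <<'E'
from h import *
np.set_printoptions(precision=1,suppress=True)
for s in (-60,-20,20,60,100):
    r=robot.move_linear([*stage(0,s),92],speed=60,f_stop=15); print(s,r,robot.current_tcp_pos(),robot.current_contact_force(),W())
    if r or W()<25 or W()>33: break
cam("scene","s11"); cam("wrist","w11"); cam("top","t11"); print(robot.current_t())
E
python3 -c "
import cv2;i=cv2.imread('pics/s11.png');cv2.imwrite('pics/s11z.png',cv2.resize(i[140:340,200:420],None,fx=3.6,fy=3,interpolation=2))"
```

```text
-60 False [ 562.4 -100.4   92. ] [-0.4 -0.4 -1.1] 29.5
-20 False [565.2 -60.5  92. ] [ 0.2 -0.6 -2.3] 29.4
20 False [568.1 -20.6  92. ] [ 0.7 -0.4 -2.2] 29.8
60 False [570.9  19.3  92. ] [ 0.8  0.3 -1.7] 29.9
100 False [573.7  59.2  92. ] [ 0.1 -0.  -1.4] 29.6
35.2083
```

View pics/s11z.png

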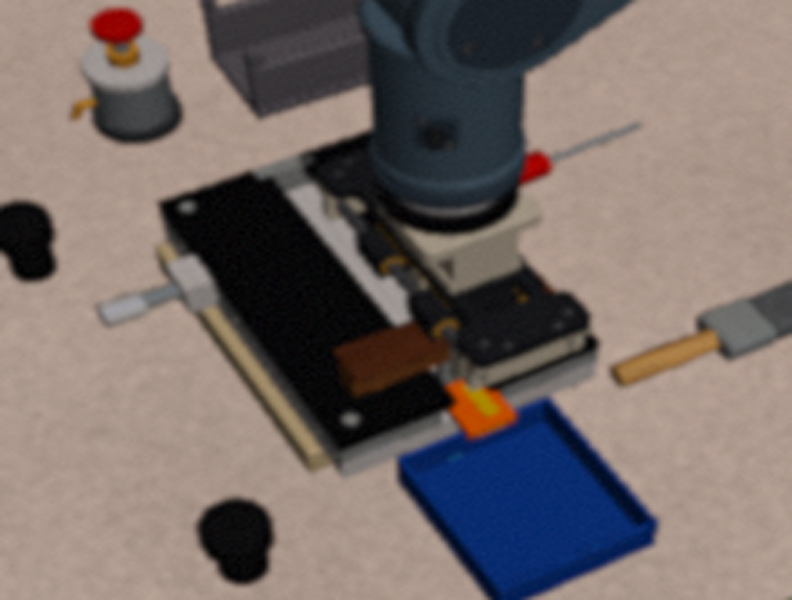

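View pics/w11.png

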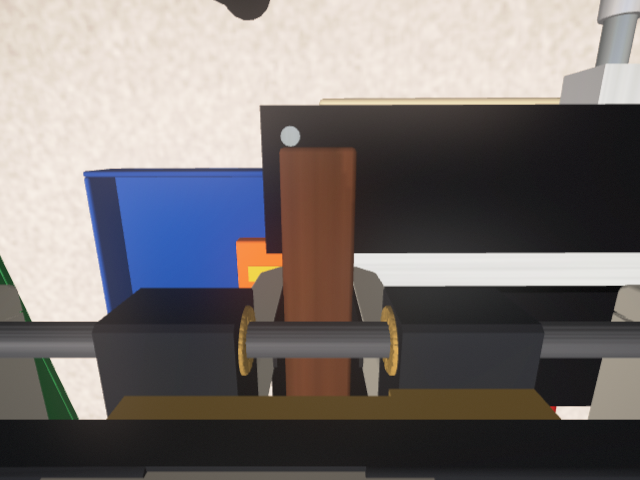

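```bash
python3 - <<'E'
from h import *
np.set_printoptions(precision=1,suppress=True)
for s in (120,138):
    r=robot.move_linear([*stage(0,s),92],speed=60,f_stop=15); print(s,r,robot.current_tcp_pos(),robot.current_contact_force(),W())
robot.sleep(.3)
cam("scene","s12"); cam("wrist","w12"); print(robot.current_t())
E
python3 -c "
import cv2;i=cv2.imread('pics/s12.png');cv2.imwrite('pics/s12z.png',cv2.resize(i[140:340,200:420],None,fx=3.6,fy=3,interpolation=2))"
```

```text
120 False [575.1  79.6  92. ] [-0.9  0.2 -1.1] 29.6
138 False [576.4  97.5  92. ] [ 0.4  0.9 -1.5] 29.7
36.5417
```

View pics/s12z.png

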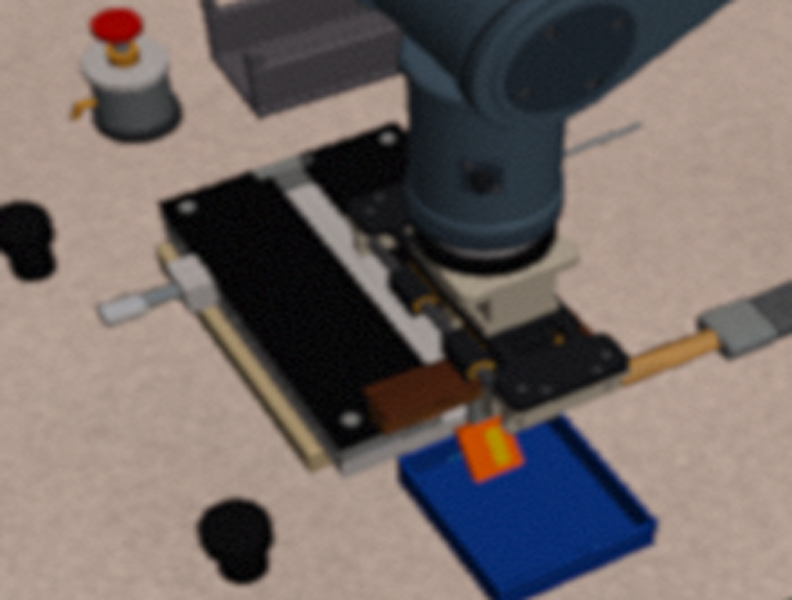

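View pics/w12.png

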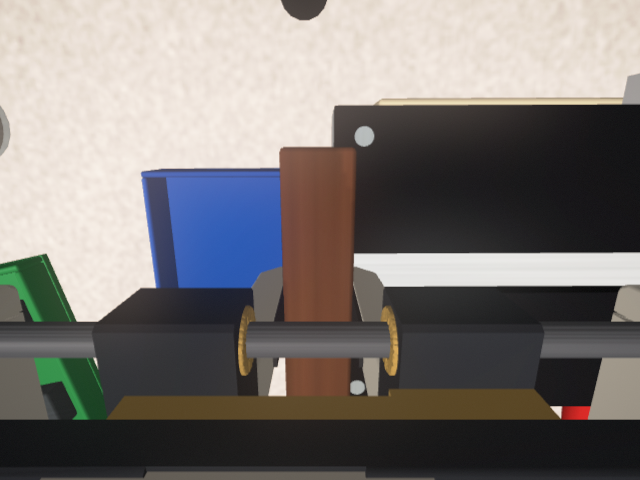

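```bash
python3 - <<'E'
from h import *
np.set_printoptions(precision=1,suppress=True)
robot.move_linear([*stage(0,138),175],speed=150)
print(W(),robot.current_contact_force())
robot.move_ptp([480,-60,200],ori(60));print(W())
d=cam("scene","s13"); t=cam("top","t13"); print(robot.current_t())
for n,q in (("scene",d),("top",t)):
    for c in blobs(mask(q["img"],(5,180,100),(30,255,255)),20): 
        x,y,w,h=cv2.boundingRect(c)
        if 180<y<330 and 200<x<420: print(n,(x,y,w,h),[ (z,rot(-SA)@(pt(q,(x+w/2,y+h/2),z)[:2]-ST)) for z in (14,40,62)])
cv2.imwrite('pics/s13z.png',cv2.resize(d["img"][240:350,280:420],None,fx=5,fy=5,interpolation=2))
E
```

```text
29.5 [-0.3  0.7 -2.1]
29.6
38.6417
scene (327, 278, 18, 22) [(14, array([ -4.1, 141.8])), (40, array([  4.3, 155.5])), (62, array([ 11.5, 167.2]))]
top (270, 230, 14, 17) [(14, array([ -1.5, 147.2])), (40, array([ -4.4, 144.9])), (62, array([ -6.9, 143.1]))]
```

View pics/s13z.png

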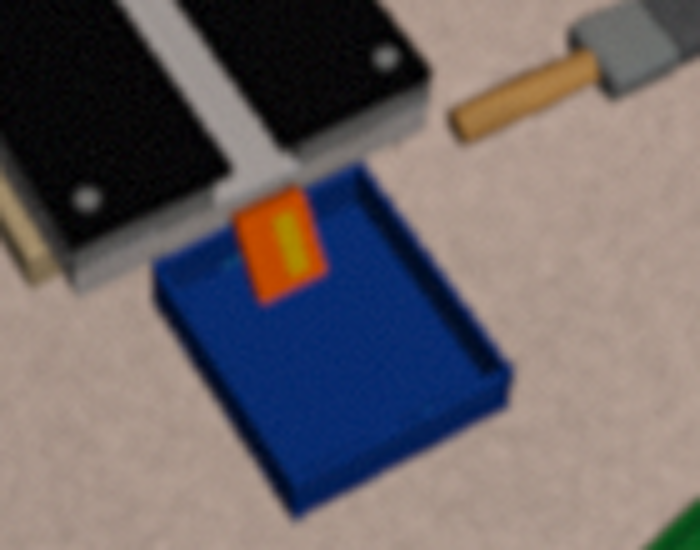

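View pics/t13.png

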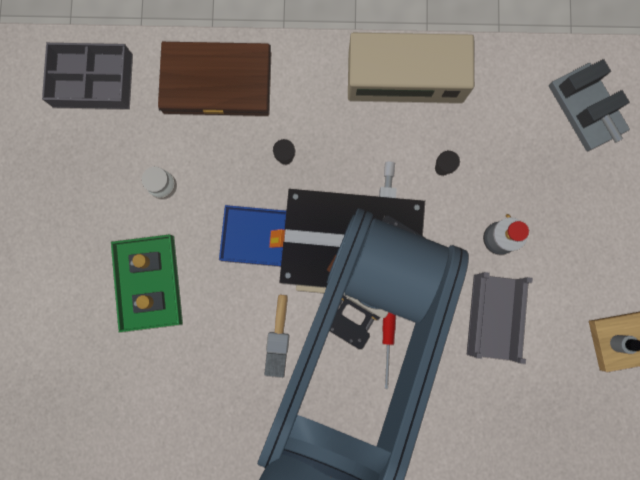

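The scrap is inside the blue tray, leaning on its near wall (centre z about 20 mm, stage y about 146 mm), and the slot is empty. Now hanging the scraper back.

```bash
python3 - <<'E'
from h import *
np.set_printoptions(precision=1,suppress=True)
p=[432,-324.4]
robot.move_ptp([*p,170],ori(84.6)); print(W(),robot.current_tcp_pos())
robot.move_linear([*p,66],speed=100); print(robot.current_contact_force(),W())
r=robot.move_linear([*p,53],speed=25,f_stop=4); print(r,robot.current_tcp_pos(),robot.current_contact_force(),W())
robot.move_gripper(0.6)
robot.move_linear([*p,150],speed=100)
bar(); cam("wrist","w14"); cam("scene","s14"); print(robot.current_t())
E
```

```text
29.4 [ 432.3 -323.5  169.9]
[-0.1 -0.4 -2.1] 29.7
True [ 431.9 -324.5   56.1] [-0.8 -0.6  3.5] 29.5
bar 431.6826171875 -324.41497802734375 138.37100219726562 29.134145736694336 84.78551483154297
43.7917
```

View pics/w14.png

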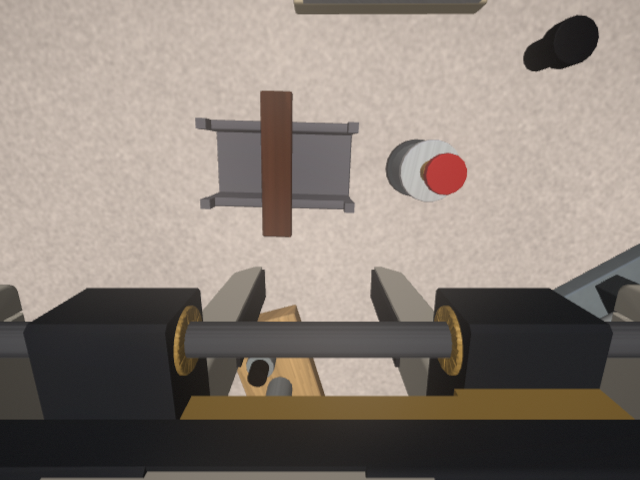

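View pics/s14.png

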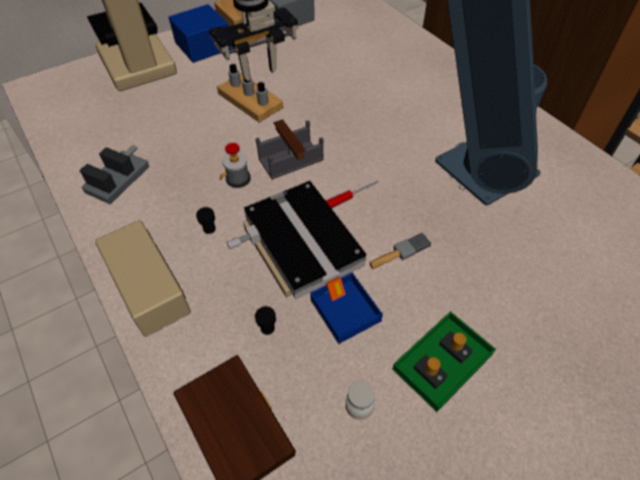

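The scraper bar lies across the middle of the rest at (277,165). Now the oiler.

```bash
python3 - <<'E'
from h import *
np.set_printoptions(precision=1,suppress=True)
p=[587,-338.5]
robot.move_gripper(0.0)
robot.move_ptp([*p,150],ori(86))
robot.move_linear([*p,118],speed=80)
r=robot.move_linear([*p,94],speed=20,f_stop=16); print(r,robot.current_tcp_pos(),robot.current_contact_force())
robot.sleep(.3); print(robot.current_tcp_pos(),robot.current_contact_force()); cam("scene","s15")
robot.move_linear([*p,150],speed=60); 
robot.move_ptp([500,-250,260],ori(86)); d=cam("top","t15"); cam("scene","s15b"); print(robot.current_t())
E
python3 -c "
import cv2,numpy as np
a,b=[cv2.imread(f'pics/{n}.png')[120:220,180:340] for n in('s15','s15b')]
cv2.imwrite('pics/s15z.png',cv2.resize(np.vstack([a,b]),None,fx=3,fy=3,interpolation=2))"
```

```text
True [ 587.4 -338.7  100.7] [-2.3  1.1  7.2]
[ 587.4 -338.7  100.8] [-1.1  0.2  8.2]
49.0583
```

View pics/s15z.png

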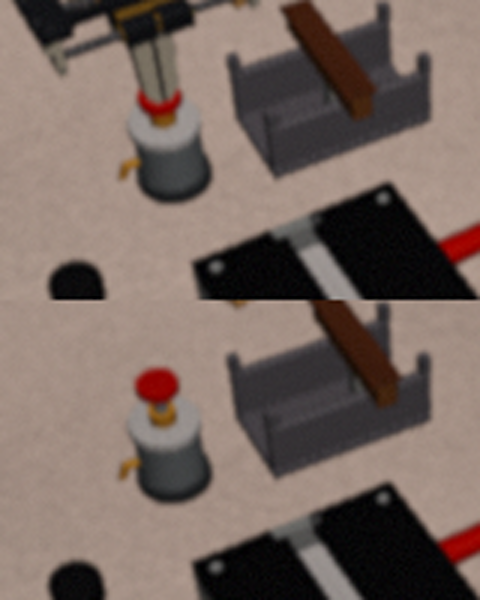

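View pics/t15.png

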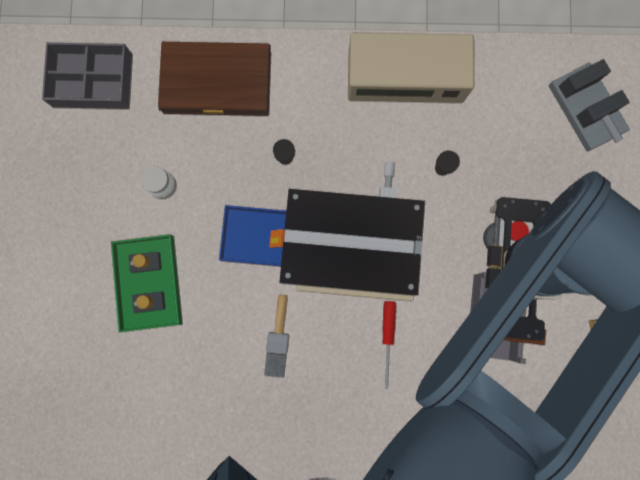

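The plunger went to its stop and came back up. The scraper's bar appears to have been knocked along the rest, so I'll measure it.

```bash
python3 - <<'E'
from h import *
np.set_printoptions(precision=1,suppress=True)
x,y,t=bar(); cam("wrist","w16")
print(rot(5.4)@(np.array([x,y])-[432,-324.4]),robot.current_t())
E
```

```text
bar 404.84820556640625 -325.4325256347656 138.40452575683594 29.7440128326416 83.54780578613281
[-26.9  -3.6] 49.75
```

View pics/w16.png

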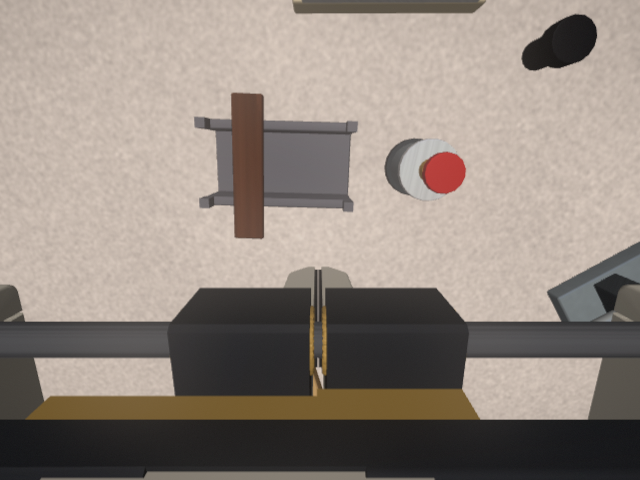

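The bar sits 27 mm along and 4 mm across from the rest's centre, still level on both rails. That is within limits, so I'm leaving it. Now returning the clamps.

```bash
python3 - <<'E'
from h import *
np.set_printoptions(precision=1,suppress=True)
if pick(tray(-40,0),188.4,5,lift=140):
    place(stage(0,-30),85.9,78,170)
cam("wrist","w17"); print(robot.current_t())
robot.move_ptp([500,180,260],ori(150)); d=cam("top","t17"); cam("scene","s17")
E
```

```text
down False [443.  353.9  26.1]
grip 25.7
lift 25.4
at 25.3
touch True [565.6 -70.8  98.8] 25.6
59.475
```

View pics/w17.png

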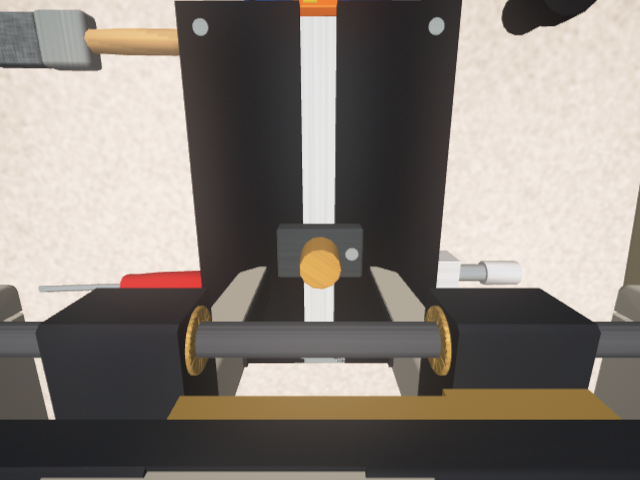

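View pics/s17.png

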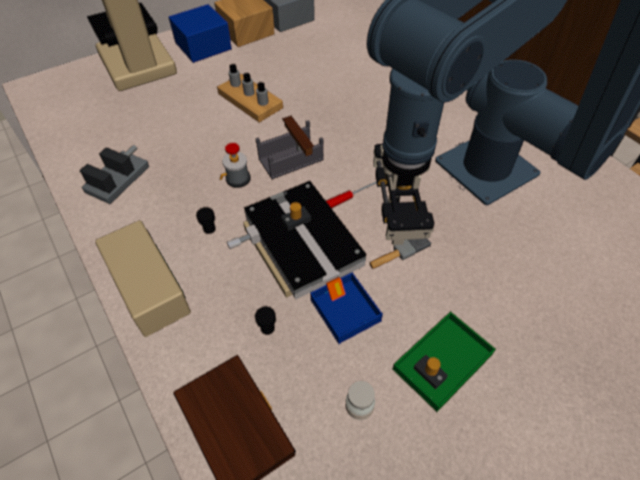

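One clamp is upright on the stage at (319,265), and the other is unmoved in the tray. Doing the second.

```bash
python3 - <<'E'
from h import *
np.set_printoptions(precision=1,suppress=True)
if pick(tray(40,0),188.4,5,lift=140):
    place(stage(0,50),85.9,78,170)
cam("wrist","w18"); print(W())
robot.move_linear([*stage(0,50),230],speed=200)
robot.move_ptp([430,200,300],ori(86)); robot.sleep(.3); d=cam("top","t18"); s=cam("scene","s18"); print(robot.current_t())
for n,q in (("scene",s),("top",d)):
    for c in blobs(mask(q["img"],(5,180,100),(30,255,255)),20): 
        x,y,w,h=cv2.boundingRect(c)
        if 180<y<330 and 200<x<420: print(n,(x,y,w,h),[ (z,rot(-SA)@(pt(q,(x+w/2,y+h/2),z)[:2]-ST)) for z in (10,20,40)])
E
```

```text
down False [522.6 365.4  26.9]
grip 25.7
lift 25.4
at 25.7
touch True [571.3   9.1  98.8] 25.2
51.1
69.7167
scene (327, 278, 18, 22) [(10, array([ -5.4, 139.7])), (20, array([ -2.2, 145. ])), (40, array([  4.3, 155.5]))]
scene (308, 227, 10, 17) [(10, array([-33.8, -20. ])), (20, array([-30.3, -13.1])), (40, array([-23.2,   0.8]))]
scene (291, 203, 10, 16) [(10, array([ -34.2, -110.4])), (20, array([ -30.7, -102.5])), (40, array([-23.6, -86.7]))]
top (270, 230, 14, 17) [(10, array([ -1. , 147.5])), (20, array([ -2.1, 146.6])), (40, array([ -4.4, 144.9]))]
```

View pics/t18.png

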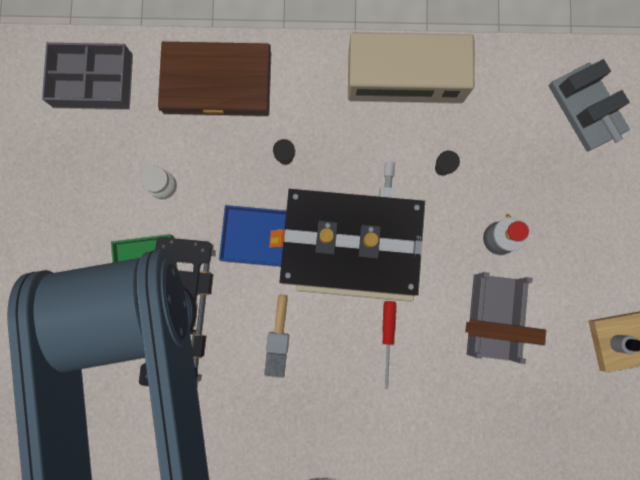

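View pics/s18.png

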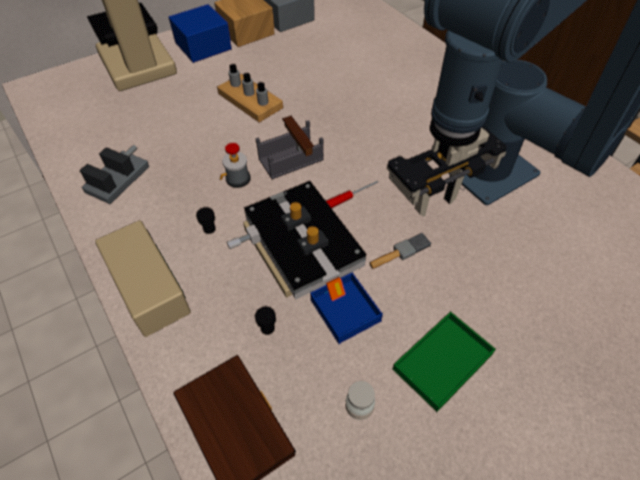

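Both clamps are upright on the stage at top-view (326,236) and (371,240). The scrap is still in the blue tray at (277,238), the bar lies across both rails, the plunger is up, and the robot touches nothing. Handing in.

```bash
python3 -c "
from bench import robot
print(robot.hand_in())"
```

```text
the job is handed in; nothing more can be done
None
```

The job is finished and handed in. The last look was at about 70 s of the 210 s allowed, and none of my checks failed.

**What I did:**
- I moved both clamps (only two were present) to the green tray.
- I drove the single scrap piece out of the slot with the scraper and hung the scraper back on its rest.
- I pressed the plunger to its stop: it held at about 14–15 mm of travel with 8 N on it, then sprang back up.
- I stood both clamps back upright across the slot, at stage y of about +50 and -30 mm.

**Last checks:**
- **Clamps:** both touched down at the height expected for the stage top, and they look upright in the pictures.
- **Scrap:** it leans on the inner wall of the blue tray instead of lying flat. Its centre is at about z 20 mm and stage y 146 mm, below the slot floor and within the limits.
- **Scraper:** it was knocked about 27 mm along the rest after I hung it up. It is still level on both rails and within limits (about -27 and -4 mm from the rest's centre), so I left it.
- **Bystanders:** none had visibly moved in the pictures.

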